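# Tilt a sprig mould out of its foam and turn it carved side up

## Task

The carved plaster sprig mould lies carved face down in the foam of the grey tray, one end tucked under the foam lip. Tilt it out by raising the end at the finger wells first, turn it over and set it down carved side up, flat and wholly on the round plywood bat, ready for pressing clay. The plaster chips easily, so never let it drop or topple, and leave the jar, the glaze tile and the brush where they are.

Things in the scene. Friction and masses are not known exactly. Their poses are not given: they have to be found in the camera images.
- foam_tray: Fixed grey tray, 142 x 150 x 47 mm (its x, y, z), filled with foam (rigid here): blue below, charcoal above, foam top at z = 45.5 mm. Origin: centre of its underside, z up. The mould's pocket is centred at tray x = +12, y = 0 mm, long side along x. Lip at the +x end, finger wells towards the -x end. Charcoal cheeks stand 1.5 mm beside the mould for tray x = +12 to +54 mm.
- pocket (a point): Centre of the pocket floor, tray (12, 0, 11) mm; the mould rests on it, its top at tray z = 37 mm. Beneath the lip the foam is hollow to tray x = +54 mm, except a low stop (top z = 17 mm) that stands 2 to 3 mm beyond the mould's +x end.
- lip_edge (a point): Middle of the lower edge of the charcoal foam lip, tray (40, 0, 39.5) mm: the lip covers the last 8 mm of the mould's top at its +x end, 2.5 mm above it, over the mould's full width, so that the mould cannot be lifted straight up.
- sill_top (a point): Middle of the edge of the blue foam sill at the mould's -x end, tray (-25.5, 0, 17) mm. It stands 6 mm above the pocket floor and runs on level to tray x = -54 mm, where charcoal foam begins. This end of the mould must rise over the sill; then the mould can be drawn towards tray -x from under the lip.
- wells (a point): Midpoint between the two finger wells, tray (-21, 0, 5) mm. A well lies open on either side of the mould and sill: tray x = -54 to +12 mm, |y| = 22.5 to 62 mm, floor at tray z = 5 mm. Here the mould's -x half can be pinched across its 42 mm width.
- mould: Loose plaster block, 72 x 42 x 26 mm (its x, y, z), 0.13 kg, stands by itself on either 26 x 42 mm end. Origin: centre of its carved face; z points from the carved face to the plain back: up at the start, down at the end. Carved face: clay-brown leaf-shaped hollow; back: two blue strokes near the +x end. At the start its axes are parallel to the tray's, its +x end under the lip.
- mould_centre (a point): Centre of the mould block, half-way through its length, width and thickness (13 mm from each face).
- mould_far_low (a point): Middle of the lower edge of the mould's +x end (the end under the lip), mould (36, 0, 0) mm.
- bat_top (a point): Centre of the top of the round plywood bat, fixed to the bench: 220 mm across, 12 mm thick, so its top is at z = 12 mm. Nothing else lies on it.
- impulse_sealer: Obstacle, no part of the job: blue hand bag sealer fixed between the tray and the bat, about 130 mm wide with its knob, 420 mm long, its arm nearly down, up to 140 mm high. Origin: centre of its underside.
- jar_centre (a point): Bystander: closed glaze jar, green with a black lid, standing, 65 mm across, 62 mm tall; its centre, half-way up. Leave it standing where it is.
- tile_centre (a point): Bystander: loose glaze test tile, 72 x 48 x 9 mm, half brown glaze, half bare clay, lying flat on the bench; its centre. Leave it where it is.
- brush_centre (a point): Bystander: small blue glaze brush, 170 mm long, 19 mm thick, lying flat; its centre. Leave it where it is.
There are look-alikes about, which are no part of the job. What is shaped like the mould but orange is not meant.

How it is judged (in metres and radians):
On the way, in this order (a step that is already met when the one before it is completed fails the run):
1. one end of the mould is raised (about 3 degrees or more) while it is still in its pocket (angle between mould's own z axis and vertical between 0.045 and 1.2 rad and z of mould_far_low in the frame of foam_tray below 0.017 m and x of mould_far_low in the frame of foam_tray above 0.028 m), for 0.05 s.
2. the mould is out of its pocket, clear of the foam (distance between mould_centre and foam_tray above 0.11 m), for 0.1 s.
At the end, for the whole second after the job is handed in: The mould lies flat (within about 6 degrees) with its carved side up on the plywood bat, wholly on it (its centre within 66 mm of the bat's centre), released and at rest; jar, tile and brush are within 30 mm of where they stood (angle between mould's own z axis and vertical above 3.04 rad and horizontal distance between mould_centre and bat_top below 0.066 m and height (world z) of mould_centre between 0.021 and 0.029 m and linear speed of mould below 0.02 m/s and angular speed of mould below 0.15 rad/s and contact force between the fingers and mould below 0.1 N and distance of each of jar_centre, tile_centre, brush_centre from where it was at the start of the episode below 0.03 m); the robot touches nothing.
It fails at once if the mould is dropped or topples: it moves faster than 0.5 m/s while the fingers do not hold it (a fall of about 13 mm) (contact force between the fingers and mould below 0.05 N and linear speed of mould above 0.5 m/s).
It fails at once if the jar is knocked over (angle between jar_centre's own z axis and vertical above 0.4 rad).
It also fails if it takes over 51 s, if anything falls off the work surface, if the arm or the gripper's body presses on something with over 40 N, if the wrist force passes 120 N, or if a joint passes its speed limit or range.

## Robot

A 6-joint arm with a two-finger parallel gripper is mounted at the origin on the work surface; the furniture and walls round the work are solid. World frame = base frame: x ahead of the robot, y to its left, z up, the work surface at z = 0. Lengths are in m, angles in degrees, forces in N, time in s.
With the tool pointing down it reaches from about 0.35 to 0.875 m from the base axis. Payload 4.2 kg.
Tool frame: the origin (TCP) lies midway between the tips of the shut fingers; the grasp point (between the pads) lies 19 mm behind it; z points along the fingers, y is the line along which they close (so a half turn about z gives the same grasp; the last joint's range is limited). The gripper opens to 85 mm and grips with 20 to 120 N. Pads are 22 mm wide; open, the fingers measure 114 mm over their backs; the gripper's body (76 mm by 85 mm) begins 54 mm behind the grasp point. The pads swing forward as they close: fully open they stand 13 mm farther back than shut.
Start: joints at [-61.043, 22.042, 0.453, 0, -68.411, -14.817], TCP at [0.153, -0.606, 0.231] pointing down, gripper open.
Joint ranges: [-179.83, 179.83], [-69.29, 118.12], [-61.27, 80.66], [-181.25, 117.63], [-171.15, -9.14], [-177.46, 177.46]. Speed limits (degrees/s): [159.86, 159.86, 180, 180, 180, 180].

## Interface

Orientations are given as [roll, pitch, yaw] about the fixed x, y, z axes, in that order (R = Rz(yaw) Ry(pitch) Rx(roll)).
In Python, from workcell import read_state, eyes, order gives the robot as it stands. The module is installed in compiled form; this text tells all that it offers.
- The arm moves only by the tool apply_moves, never from a script. Its argument "series" is one flat list of numbers, 5 for each row, row after row: the shift along the tool's x, y, z each as a share of 4 cm, from -1 to 1, then the turn about the tool's z as a share of 0.5 rad, from -1 to 1, then the finger opening in mm, from 0 to 85.4. In form: [tx, ty, tz, turn, fingers, tx, ty, tz, turn, fingers, ...]. A call has 1 to 8 rows; each row shifts and turns the commanded pose from where the row before left it, along the tool's axes as they then stand; what a row does not reach is not made up. A row lasts 1/12 s, in which the tool goes at most 41.7 mm and 7.16 degrees, less where a joint would pass 70% of its speed; a pose out of reach is approached as far as the arm can. A call with a number of a shift or a turn outside -1 to 1 is refused whole. A call with a gripper value outside its range is refused whole. The fingers move at their own pace and stop on an object; "grip_force" is the grip in N (left out, the last holds). Time passes only in rows, so rows that do not move let the fingers close. It gives the time, the measured TCP pose, the force, the opening and the grip force at its end, in the units of the state.
- read_state(): the state, without advancing time (a new reading comes with each control period).
- eyes.get_image(name): name is "side" or "top"; returns the picture (420x560x3 uint8, red, green, blue); there is no depth.
- eyes.camera_info(name): a dict with "fov_y" (degrees; the focal length in pixels is half the picture's height over the tangent of half this angle, whatever the lens; pixels are square), "cx", "cy" (the principal point, pixels), "rvec" (rotation vector, rad) and "tvec" (3), from world to camera coordinates, as OpenCV has them. Camera axes: x right, y down, z forward; pixel columns grow to the right and rows downward; lengths in m; the calibration is good to about 2 mm. A picture is of the moment at which its call begins. camera_info takes no time and is no camera call.
- order.finish_job(): hands the job in; it is judged then, once.
The state is a dict: "time_s": time; "joints": joint angles; "joint_velocities": joint speeds; "effort": joint torques, N m; "tcp_pos": TCP position; "tool_rot": TCP orientation; "force": force on the tool from outside, world axes, zero at the start; "wrist_torque": the same for the moment, N m; "gripper_width": finger opening in m; "grip_force": force on a finger pad.
Only numpy, scipy, OpenCV 4.12 (cv2) and the standard library are available. Lean on these libraries where they do the work, as an engineer would, in place of code of your own. Each camera call takes 0.05 s, during which the arm holds its last target. There are 200 camera calls.

## Working session

There is one attempt and no reset: what is moved stays moved. The work goes in short steps, Python scripts to look and compute and a tool call to move; the robot and the scene stay as the last step left them, time stands still between calls to the robot, and variables do not carry over. Pictures are saved under pics/ and viewed, at most 10 in all, crops included, and the job is handed in when it is done.

Besides the shell and the picture viewer there is one more tool, called after "Emit:" as name(argument=value, ...), one argument or row to a line, values as JSON. apply_moves: Moves the arm, as the interface text tells. Its arguments: {"type":"object","properties":{"series":{"type":"array","items":{"type":"number"}},"grip_force":{"type":"number"}},"required":["series"]}

```bash
mkdir -p pics; cat > h.py <<'E'
import numpy as np, cv2
from workcell import read_state, eyes, order
def cam(n):
    c=eyes.camera_info(n); f=210/np.tan(np.radians(c['fov_y']/2))
    return np.array([[f,0,c['cx']],[0,f,c['cy']],[0,0,1]]),np.array(c['rvec'],float),np.array(c['tvec'],float)
def ray(n,uv,z):
    K,r,t=cam(n);R=cv2.Rodrigues(r)[0];o=-R.T@t
    d=(R.T@np.linalg.inv(K)@np.c_[np.atleast_2d(uv),np.ones(len(np.atleast_2d(uv)))].T).T
    return o+d*((z-o[2])/d[:,2])[:,None]
def proj(n,p):
    K,r,t=cam(n);return cv2.projectPoints(np.atleast_2d(np.array(p,float)),r,t,K,None)[0][:,0]
def snap(n,f):
    im=cv2.cvtColor(eyes.get_image(n),cv2.COLOR_RGB2BGR);cv2.imwrite('pics/%s.png'%f,im);return im
E
python3 - <<'E'
from h import *
for n in('top','side'):
    snap(n,n+'0');print(eyes.camera_info(n)); K,r,t=cam(n);print(-cv2.Rodrigues(r)[0].T@t)
print(read_state())
E
```

```text
{'fov_y': 56.03161306291889, 'cx': 280.0725887355254, 'cy': 209.45539758492075, 'rvec': array([ 2.13765862, -2.13566574,  0.13020404]), 'tvec': array([-0.0861194 ,  0.44361217,  0.87791076])}
[ 0.31359667 -0.10568349  0.93028154]
{'fov_y': 57.189558481885, 'cx': 276.81457721227855, 'cy': 213.29905140352184, 'rvec': array([ 0.24277677, -2.67083367,  1.48458757]), 'tvec': array([0.40441465, 0.1455818 , 0.73813491])}
[0.30732548 0.61269734 0.50964834]
{'time_s': 0.1, 'joints': array([-6.10418418e+01,  2.20863133e+01,  3.88756216e-01, -2.43254516e-02,
       -6.84118423e+01, -1.48169253e+01]), 'joint_velocities': array([-0.01432471, -0.00117216,  0.16415888,  0.10159246, -0.01352539,
        0.00606272]), 'effort': array([-7.42512093e-04, -3.93318129e+01,  1.88929439e+01,  4.19800624e+00,
       -2.59911620e-03,  9.26115462e-06]), 'tcp_pos': array([ 0.15258823, -0.60555725,  0.23034183]), 'tool_rot': array([ 1.79888457e+02, -6.12688671e-03, -1.65867733e+02]), 'force': array([ 0.29881376,  0.79847753, -0.1358491 ]), 'wrist_torque': array([-0.00258319, -0.02228061,  0.01706609]), 'grip_force': 0.0, 'gripper_width': 0.085330958761475}
```

View pics/top0.png

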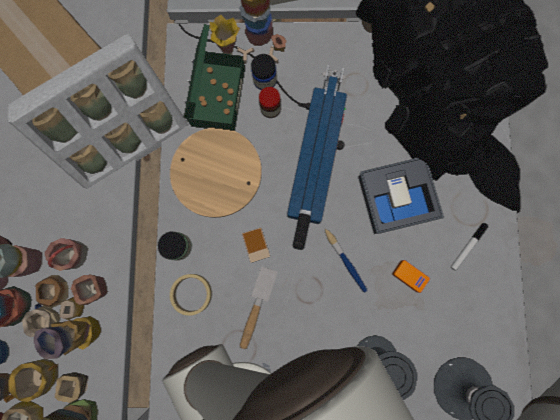

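View pics/side0.png

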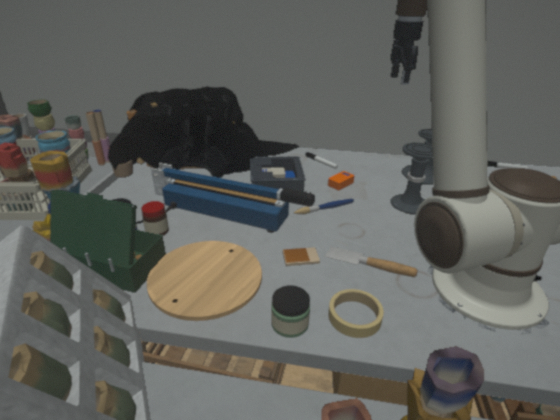

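```bash
python3 - <<'E'
from h import *
im=cv2.imread('pics/top0.png')
c=cv2.resize(im[145:245,345:455],None,fx=5,fy=5,interpolation=cv2.INTER_CUBIC);cv2.imwrite('pics/crop.png',c)
hsv=cv2.cvtColor(im,cv2.COLOR_BGR2HSV)
def blob(m,roi,name,z):
    mm=np.zeros(m.shape,np.uint8);x0,y0,x1,y1=roi;mm[y0:y1,x0:x1]=m[y0:y1,x0:x1]
    cs=cv2.findContours(mm,cv2.RETR_EXTERNAL,cv2.CHAIN_APPROX_NONE)[0];c=max(cs,key=cv2.contourArea)
    w=ray('top',c[:,0].astype(float),z)[:,:2].astype(np.float32)
    print(name,cv2.contourArea(c),'minAreaRect px',cv2.minAreaRect(c),'world',cv2.minAreaRect(w*1000));return w
H,S,V=cv2.split(hsv)
blob(((V>150)&(S<70)).astype(np.uint8)*255,(375,165,425,220),'mould',.037)
blob(((H>100)&(H<125)&(S>150)).astype(np.uint8)*255,(360,165,440,230),'blue',.017)
w=blob(((H>8)&(H<25)&(S>60)&(V>120)).astype(np.uint8)*255,(165,120,270,225),'bat',.012)
print(cv2.minEnclosingCircle(w*1000), w.mean(0))
w=blob(((H>100)&(H<125)&(S>80)).astype(np.uint8)*255,(280,80,350,225),'sealer',.05)
K=ray('top',[[360,170],[420,158],[442,218],[378,234]],.047);print(K)
print(hsv[215,380],hsv[190,399])
print('robot tcp px',proj('top',[.153,-.606,.23]))
for z in(.0,.14):print('sealer corners',z,ray('top',[[288,216],[320,222],[316,86],[347,93],[299,246],[340,145]],z)[:,:2])
print('jar,tile,brush',ray('top',[[174,246],[257,244],[326,232],[366,290]],.03)[:,:2])
print('cloth',ray('top',[[362,60],[388,150],[440,172],[520,208]],.05)[:,:2])
E
```

```text
mould 408.0 minAreaRect px ((399.01885986328125, 191.0660400390625), (27.884191513061523, 17.582151412963867), 74.05460357666016) world ((485.0560302734375, -357.9379577636719), (62.745845794677734, 40.38069152832031), 13.23458480834961)
blue 872.5 minAreaRect px ((401.41180419921875, 204.14706420898438), (27.649059295654297, 48.74966049194336), 75.96376037597656) world ((458.3916931152344, -368.617431640625), (64.47785949707031, 114.42425537109375), 14.071096420288086)
bat 6266.5 minAreaRect px ((215.0, 172.0), (88.0, 90.0), 90.0) world ((538.92236328125, 71.08547973632812), (216.8380889892578, 215.90383911132812), 89.98353576660156)
((539.4669799804688, 70.39549255371094), 109.98112487792969) [0.5382901  0.07034785]
sealer 4257.0 minAreaRect px ((317.9118347167969, 149.52328491210938), (34.79459762573242, 143.9101104736328), 11.768289566040039) world ((584.2611694335938, -173.6511688232422), (80.00787353515625, 341.9561767578125), 78.33663177490234)
[[ 0.53233182 -0.26847863  0.047     ]
 [ 0.56006724 -0.40585426  0.047     ]
 [ 0.4218451  -0.44802713  0.047     ]
 [ 0.38593966 -0.30458061  0.047     ]]
[107 167 169] [ 24  21 190]
robot tcp px [[588.61275217 364.51755467]]
sealer corners 0.0 [[ 0.43245343 -0.10389181]
 [ 0.41812265 -0.17958146]
 [ 0.75869053 -0.17371244]
 [ 0.73971967 -0.25021591]
 [ 0.36143832 -0.12969013]
 [ 0.60642601 -0.23036387]]
sealer corners 0.14 [[ 0.41456643 -0.10416144]
 [ 0.40239232 -0.1684604 ]
 [ 0.69170743 -0.16347462]
 [ 0.67559153 -0.22846493]
 [ 0.35423853 -0.12607732]
 [ 0.56235751 -0.21160046]]
jar,tile,brush [[ 0.3595005   0.15687988]
 [ 0.36430863 -0.03327961]
 [ 0.39181484 -0.19058065]
 [ 0.26232414 -0.27769708]]
cloth [[ 0.79919468 -0.27970921]
 [ 0.57835776 -0.3330147 ]
 [ 0.52641868 -0.44822241]
 [ 0.44386256 -0.6201823 ]]
```

View pics/crop.png

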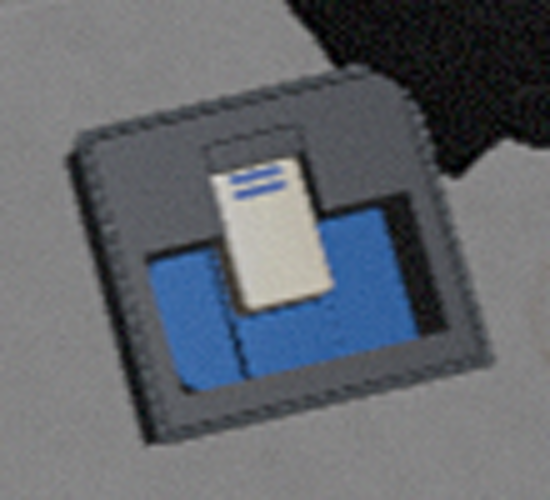

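Top view: the wanted mould is the cream block with two blue strokes in the grey tray at (399,191). Two things could be mistaken for it: the orange block at (410,275), and the tile at (257,244), which is a bystander. The crop confirms the cream block, with its strokes at the lip end towards the top of the picture. The bat is at (215,172) and the sealer at (318,150) between them. The side view shows the same layout.

The tray centre is about (0.477, -0.360) with yaw about 14°, and the tool is already aligned with it.

Emit:
apply_moves(
  series=[-0.646,0.284,0,0,70,-0.646,0.284,0,0,70,-0.646,0.284,0,0,70,-0.646,0.284,0,0,70,-0.646,0.284,0,0,70,-0.646,0.284,0,0,70,-0.646,0.284,0,0,70,-0.646,0.284,0,0,70],
  grip_force=20,
)

```text
time_s: 0.77
tcp_pos: [0.3317, -0.4662, 0.2309]
tool_rot: [179.9, -0.0, -165.9]
force: [1.0, 0.3, -0.3]
gripper_width: 0.0698
grip_force: 0.0
```

Emit:
apply_moves(
  series=[-0.646,0.284,0,0,70,-0.646,0.284,0,0,70,-0.646,0.284,0,0,70,-0.646,0.284,0,0,70,-0.646,0.284,0.3,0,70,-0.646,0.284,0.5,0,70,0,0,0.6,0,70,0,0,0,0,70],
)

```text
time_s: 1.43
tcp_pos: [0.4629, -0.3605, 0.1699]
tool_rot: [179.5, -0.4, -165.8]
force: [-0.6, -0.2, -1.1]
gripper_width: 0.0695
grip_force: 0.0
```

```bash
cat >> h.py <<'E'
O=np.array([.4771,-.3599]);A=np.radians(14.)
X=np.array([np.cos(A),np.sin(A)]);Y=np.array([-X[1],X[0]])
def tray():
    s=read_state();d=s['tcp_pos'][:2]-O
    print('t%.2f tray xyz mm'%s['time_s'],np.round([d@X*1e3,d@Y*1e3,s['tcp_pos'][2]*1e3],1),'yaw',s['tool_rot'].round(2),'F',s['force'].round(1),'w',round(s['gripper_width']*1e3,1),'g',s['grip_force'])
E
python3 - <<'E'
from h import *
tray()
im=snap('top','a');c=cv2.resize(im[130:260,330:470],None,fx=4,fy=4,interpolation=cv2.INTER_CUBIC);
s=snap('side','as');d=cv2.resize(s[60:220,200:340],None,fx=4,fy=4,interpolation=cv2.INTER_CUBIC)
cv2.imwrite('pics/a2.png',cv2.resize(np.hstack([cv2.resize(c,(560,600)),cv2.resize(d,(525,600))]),(800,443)))
E
```

```text
t1.43 tray xyz mm [-13.9   2.9 169.9] yaw [ 179.54   -0.41 -165.78] F [-0.6 -0.2 -1.1] w 69.5 g 0.0
```

View pics/a2.png

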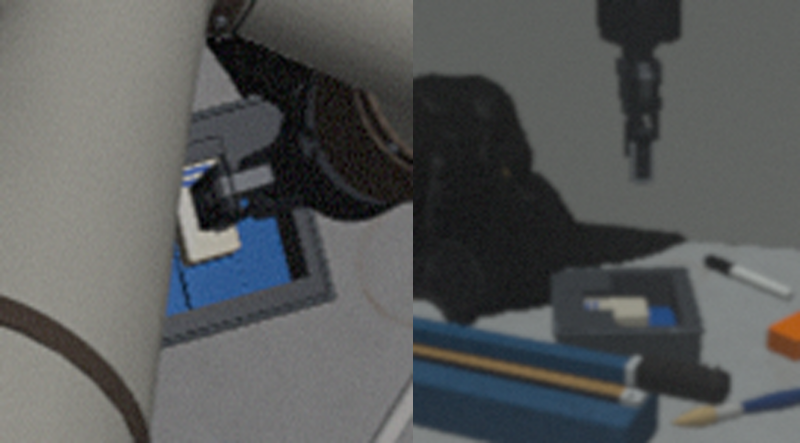

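The left panel (top view) shows the open fingers over the -x half of the mould, with the arm hiding part of the tray. In the right panel (side view) the mould is visible in the tray at side pixel (275,172), with the gripper above it. I'll check the lateral estimate against the side view.

```bash
python3 - <<'E'
from h import *
def T(x,y,z): return [*(O+X*x*1e-3+Y*y*1e-3),z*1e-3]
P=[T(-24,-21,37),T(-24,21,37),T(10,-21,37),T(10,21,37),T(-24,21,11),T(-24,-21,11)]
print(proj('side',P).round(1)); print(proj('top',P).round(1))
im=cv2.imread('pics/as.png');h=cv2.cvtColor(im,cv2.COLOR_BGR2HSV)
m=((h[...,2]>105)&(h[...,1]<110)).astype(int)
for r in range(163,180):print(r,''.join('#' if v else '.' for v in m[r,255:300]),''.join('B' if 95<a<125 and b>120 else '.' for a,b in h[r,255:300,:2]))
E
```

```text
[[283.9 167.2]
 [285.2 173.6]
 [272.1 167.4]
 [273.  173.9]
 [285.  182. ]
 [283.7 175.3]]
[[411.9 202.4]
 [394.1 206.8]
 [407.7 188.2]
 [389.9 192.6]
 [391.2 208.5]
 [408.5 204.2]]
163 ............................................. .............................................
164 ............................................. .............................................
165 ............................................. .............................................
166 ............................................. .............................................
167 ............................................. .............................................
168 ........#####################................ .............................................
169 .......######################................ .............................................
170 .......#######################............... .............................................
171 ............###################.............. ...............................BBBBBBBB......
172 .................##############.............. ...............................BBBBBBBB......
173 ..................#############.............. ...............................BBBBBBBBB.....
174 ..................#############.............. ...............................BBBBBBBBB.....
175 ....................###...##..#.............. ...............................BBBBBBBBB.....
176 ..............................#.............. ...............................BBBBBBBBB.....
177 ............................................. ...............................BBBBBBBB......
178 ............................................. .............................................
179 ............................................. .............................................
```

Emit:
apply_moves(
  series=[0,0,0.5,0,70,0,0,0.5,0,70,0,0,0.5,0,70,0,0,0.5,0,70,0,0,0.4,0,70,0,0,0.3,0,70,0,0,0,0,70,0,0,0,0,70],
)

```text
time_s: 2.2
tcp_pos: [0.4648, -0.3645, 0.0684]
tool_rot: [-179.9, 0.0, -165.9]
force: [0.3, -0.1, 1.2]
gripper_width: 0.0697
grip_force: 0.0
```

```bash
python3 -c "
from h import *
tray()"
```

```text
t2.20 tray xyz mm [-13.1  -1.5  68.4] yaw [-1.7993e+02  4.0000e-02 -1.6591e+02] F [ 0.3 -0.1  1.2] w 69.7 g 0.0
```

Emit:
apply_moves(
  series=[0,0.045,0.3,0,70,0,0,0.3,0,70,0,0,0.3,0,70,0,0,0.3,0,70,0,0,0.25,0,70,0,0,0.1,0,70,0,0,0,0,70,0,0,0,0,70],
)

```text
time_s: 2.87
tcp_pos: [0.4648, -0.3622, 0.0061]
tool_rot: [-179.9, 0.1, -165.9]
force: [0.2, 0.1, 0.9]
gripper_width: 0.0701
grip_force: 0.0
```

Emit:
apply_moves(
  series=[0,0,0,0,52,0,0,0,0,47,0,0,0,0,44,0,0,0,0,41,0,0,0,0,40,0,0,0,0,40],
)

```text
time_s: 3.37
tcp_pos: [0.4647, -0.3618, 0.0063]
tool_rot: [-180.0, 0.1, -165.8]
force: [-0.1, 1.6, 5.9]
gripper_width: 0.0442
grip_force: 20.0
```

```bash
python3 -c "
from h import *
tray()"
```

```text
t3.37 tray xyz mm [-12.5   1.2   6.3] yaw [-1.7995e+02  5.0000e-02 -1.6585e+02] F [-0.1  1.6  5.9] w 44.2 g 20.025651454925537
```

Emit:
apply_moves(
  series=[0,0,0,0,38,0,0,0,0,38],
)

```text
time_s: 3.53
tcp_pos: [0.4647, -0.3618, 0.0063]
tool_rot: [-180.0, 0.0, -165.8]
force: [-0.7, 1.8, 5.5]
gripper_width: 0.044
grip_force: 20.0
```

```bash
python3 -c "
from h import *
tray();print(read_state()['wrist_torque'])"
```

```text
t3.53 tray xyz mm [-12.5   1.2   6.3] yaw [-1.7996e+02  5.0000e-02 -1.6584e+02] F [-0.7  1.8  5.5] w 44.0 g 20.025854408740997
[ 0.57631693  0.18800586 -0.02335837]
```

Emit:
apply_moves(
  series=[0,0,-0.04,0,38,0,0,-0.04,0,38,-0.01,0,-0.04,0,38,-0.01,0,-0.04,0,38,-0.01,0,-0.04,0,38,-0.01,0,-0.04,0,38,0,0,0,0,38],
)

```text
time_s: 4.12
tcp_pos: [0.4643, -0.3617, 0.0115]
tool_rot: [179.9, -0.2, -165.9]
force: [-0.3, -0.4, -2.8]
gripper_width: 0.0413
grip_force: 30.4
```

```bash
python3 -c "
from h import *
tray();print(read_state()['wrist_torque'])
s=snap('side','bs');cv2.imwrite('pics/b2.png',cv2.resize(s[110:220,215:335],None,fx=5,fy=5,interpolation=cv2.INTER_CUBIC))"
```

```text
t4.12 tray xyz mm [-12.8   1.3  11.5] yaw [ 179.86   -0.23 -165.91] F [-0.3 -0.4 -2.8] w 41.3 g 30.4415425658226
[-0.2303076   0.20269308 -0.07473902]
```

View pics/b2.png

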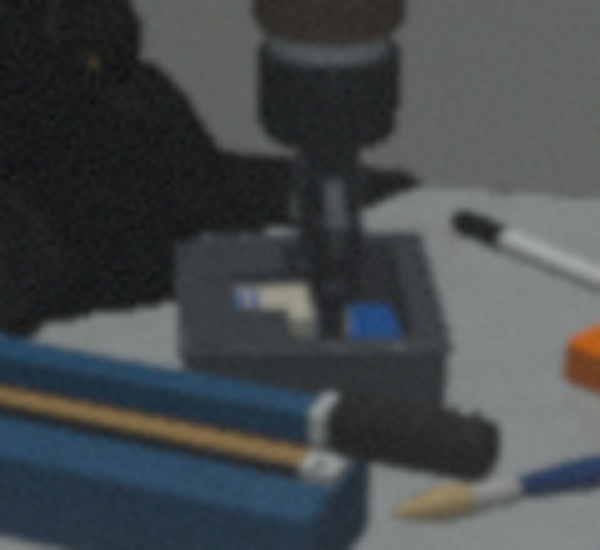

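The side crop shows the fingers on the mould's -x half, with its strokes end still under the lip. Its tilt is still too small to see, so I'll keep lifting in an arc.

Emit:
apply_moves(
  series=[0,0,-0.05,0,38,-0.01,0,-0.05,0,38,0,0,-0.05,0,38,0,0,-0.05,0,38,0,0,-0.05,0,38,0,0,0,0,38],
  grip_force=20,
)

```text
time_s: 4.67
tcp_pos: [0.4652, -0.3607, 0.0254]
tool_rot: [179.9, -0.1, -165.9]
force: [-3.6, -1.0, -4.4]
gripper_width: 0.0416
grip_force: 29.1
```

```bash
python3 -c "
from h import *
tray();print(read_state()['wrist_torque'])
s=snap('side','cs');cv2.imwrite('pics/c2.png',cv2.resize(s[110:220,215:335],None,fx=5,fy=5,interpolation=cv2.INTER_CUBIC))"
```

```text
t4.67 tray xyz mm [-11.7   2.1  25.4] yaw [ 1.7994e+02 -7.0000e-02 -1.6586e+02] F [-3.6 -1.  -4.4] w 41.6 g 29.09505307674408
[-0.34020602  1.15629258 -0.00690892]
```

View pics/c2.png

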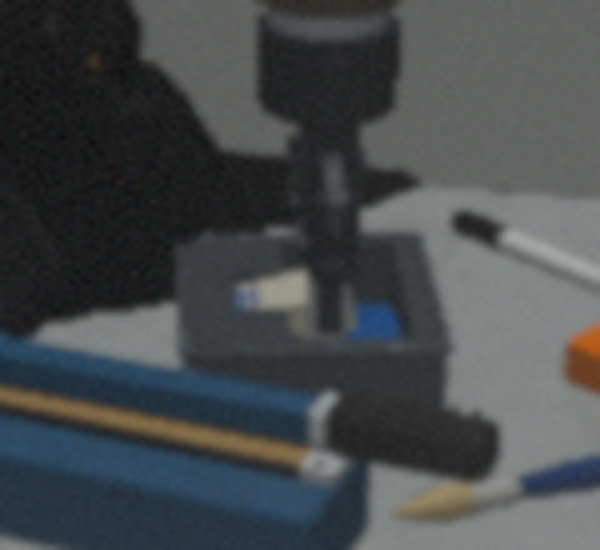

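The side crop now shows the mould visibly tilted, strokes end still hooked under the lip. I'll keep using the lip edge as a pivot and swing the hand on an arc around it.

Emit:
apply_moves(
  series=[0.02,0,-0.096,0,38,0.02,0,-0.096,0,38,0.02,0,-0.096,0,38,-0.04,0,-0.083,0,38,-0.04,0,-0.083,0,38,-0.04,0,-0.083,0,38,-0.04,0,-0.083,0,38,0,0,0,0,38],
)

```text
time_s: 5.38
tcp_pos: [0.4704, -0.3602, 0.0505]
tool_rot: [-180.0, 0.0, -165.8]
force: [-1.9, 1.4, -3.6]
gripper_width: 0.0412
grip_force: 28.1
```

```bash
python3 -c "
from h import *
tray();print(read_state()['wrist_torque'])
s=snap('side','ds');cv2.imwrite('pics/d2.png',cv2.resize(s[110:220,215:335],None,fx=5,fy=5,interpolation=cv2.INTER_CUBIC))"
```

```text
t5.38 tray xyz mm [-6.6  1.3 50.5] yaw [-1.7998e+02  2.0000e-02 -1.6584e+02] F [-1.9  1.4 -3.6] w 41.2 g 28.09174507856369
[ 0.15314375  0.53306109 -0.03709166]
```

View pics/d2.png

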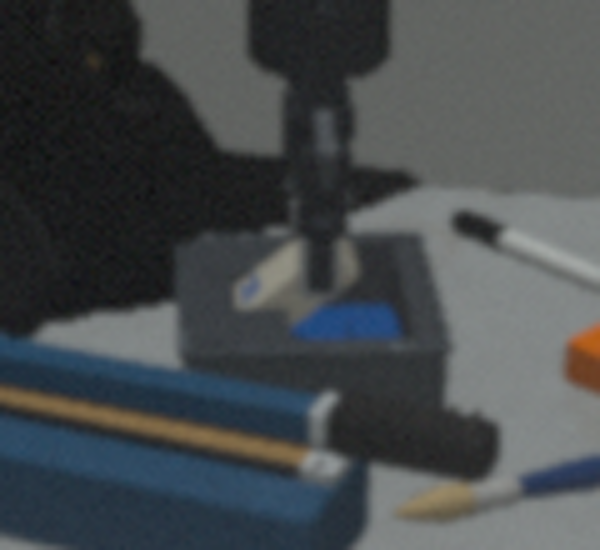

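The side crop shows about 45° tilt, with the strokes end still against the lip. Next I'll swing through vertical.

Emit:
apply_moves(
  series=[-0.071,0,-0.093,0,38,-0.071,0,-0.093,0,38,-0.071,0,-0.093,0,38,-0.1,0,-0.07,0,38,-0.1,0,-0.07,0,38,-0.1,0,-0.07,0,38,0,0,0,0,38],
)

```text
time_s: 6.02
tcp_pos: [0.4906, -0.355, 0.0699]
tool_rot: [-180.0, 0.0, -165.8]
force: [-3.3, 0.2, -2.9]
gripper_width: 0.0416
grip_force: 27.0
```

Emit:
apply_moves(
  series=[-0.117,0,-0.02,0,38,-0.117,0,-0.02,0,38,-0.117,0,-0.02,0,38,-0.1,0,0,0,38,-0.1,0,0,0,38,-0.05,0,0,0,38,0,0,0,0,38],
)

```text
time_s: 6.6
tcp_pos: [0.5133, -0.3494, 0.0728]
tool_rot: [-180.0, -0.0, -165.8]
force: [-5.0, -0.3, 1.2]
gripper_width: 0.0418
grip_force: 26.9
```

```bash
python3 -c "
from h import *
tray();print(read_state()['wrist_torque'])
s=snap('side','es');cv2.imwrite('pics/e2.png',cv2.resize(s[90:210,205:335],None,fx=5,fy=5,interpolation=cv2.INTER_CUBIC))"
```

```text
t6.60 tray xyz mm [37.6  1.4 72.8] yaw [-1.7998e+02 -4.0000e-02 -1.6582e+02] F [-5.  -0.3  1.2] w 41.8 g 26.92213475704193
[-0.07122215  1.7463613  -0.07823923]
```

View pics/e2.png

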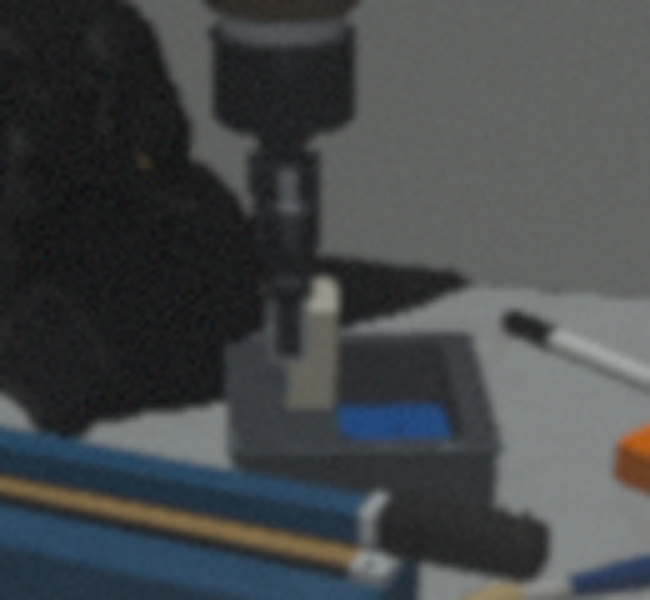

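The side crop shows the mould almost vertical in front of the lip, with the fingers near its back edge. I'll back off the lip, lift it clear, then measure the lean numerically.

Emit:
apply_moves(
  series=[0,0,0,0,38,0.08,0,0,0,38,0.08,0,-0.1,0,38,0,0,-0.2,0,38,0,0,-0.25,0,38,0,0,-0.25,0,38,0,0,-0.3,0,38,0,0,-0.3,0,38],
  grip_force=45,
)

```text
time_s: 7.32
tcp_pos: [0.5079, -0.3511, 0.1297]
tool_rot: [-179.9, 0.1, -165.8]
force: [0.6, 0.1, -1.2]
gripper_width: 0.0412
grip_force: 49.8
```

Emit:
apply_moves(
  series=[0,0,-0.4,0,38,0,0,-0.4,0,38,0,0,-0.4,0,38,0,0,-0.4,0,38,0,0,-0.4,0,38,0,0,-0.4,0,38,0,0,-0.4,0,38,0,0,0,0,38],
)

```text
time_s: 7.98
tcp_pos: [0.5092, -0.3521, 0.2453]
tool_rot: [-179.6, 0.4, -165.8]
force: [0.5, -1.5, -0.3]
gripper_width: 0.0411
grip_force: 49.9
```

```bash
python3 - <<'E'
from h import *
tray();p=read_state()['tcp_pos'];print('tcp px',proj('side',[p,p+[0,0,-.06]]))
s=snap('side','fs');u,v=proj('side',p)[0].astype(int)
h=cv2.cvtColor(s,cv2.COLOR_BGR2HSV)
for r in range(v-22,v+40,2):print(r,''.join('#' if a>120 else('k' if a<55 else '.') for a in h[r,u-30:u+31,2]))
E
```

```text
t7.98 tray xyz mm [ 3.300e+01 -2.000e-01  2.453e+02] yaw [-179.59    0.44 -165.81] F [ 0.5 -1.5 -0.3] w 41.1 g 49.8553740978241
tcp px [[263.83969102  96.14839975]
 [264.01352042 119.30898745]]
74 .........................kkkkkkkkkk..........................
76 ..........................kkkkkkkkkk.........................
78 ..........................kkkkkkkkkk.........................
80 ..........................kkkkkkkkk..........................
82 ............................kkkkkk..#####....................
84 .............................kkkkk..######...................
86 .............................kkkk....####....................
88 .............................kkkk............................
90 .............................kkkk............................
92 .............................kkkk............................
94 k............................kkkk............................
96 kkk..........................................................
98 kkkk.........................................................
100 kkkk.....................................................
[... 426 characters left out ...]
........................................
116 kkkkkkkkkk...................................................
118 kkkkkkkkkk...................................................
120 kkkkkkkkkk...................................................
122 kkkkkkkkkkk..................................................
124 kkkkkkkkkkkkkkk..............................................
126 kkkkkkkkkkkkkkkk.............................................
128 kkkkkkkkkkkkkkkkkk...........................................
130 kkkkkkkkkkkkkkkkkkkk.........................................
132 kkkkkkkkkkkkkkkkkkkkk........................................
134 kkkkkkkkkkkkkkkkkkkkkk.......................................
```

```bash
python3 - <<'E'
from h import *
s=cv2.GaussianBlur(cv2.imread('pics/fs.png'),(3,3),0).astype(int);d=s[...,2]-s[...,0]
m=((d>14)&(s[...,2]>70)).astype(np.uint8);m[:78]=0;m[125:]=0;m[:,:240]=0;m[:,300:]=0
for r in range(78,125):print(r,''.join('#' if a else '.' for a in m[r,250:285]))
c=max(cv2.findContours(m,cv2.RETR_EXTERNAL,cv2.CHAIN_APPROX_NONE)[0],key=cv2.contourArea);print(cv2.minAreaRect(c))
p=read_state()['tcp_pos'];Z=np.array([0,0,1.])
X3=np.r_[X,0];Y3=np.r_[Y,0];print('px/mm X',proj('side',p+.021*Y3+.01*X3)-proj('side',p+.021*Y3),'Z',proj('side',p+.021*Y3-.07*Z)-proj('side',p+.021*Y3),'near-face tcp',proj('side',p+.021*Y3))
E
```

```text
78 ...................................
79 ...................................
80 ...................................
81 ...................................
82 ...................................
83 ...................................
84 ...................................
85 ...................................
86 ...................................
87 ...................................
88 ...................................
89 ...................................
90 ...................................
91 ...................................
92 ...................................
93 ...................................
94 ...................................
95 ...................................
96 ...................................
97 ...................................
98 ...................................
99 ...................................
100 ...................................
101 ...................................
102 ...................................
103 ...................................
104 ...................................
105 ...................................
10
[... 174 characters left out ...]
.......................
111 ...................................
112 ...................................
113 ...................................
114 ...................................
115 ...................................
116 ...................................
117 ...................................
118 ...................................
119 ...................................
120 ...................................
121 ...................................
122 ...................................
123 ...................................
124 ...................................Traceback (most recent call last):
  File "<stdin>", line 5, in <module>
ValueError: max() iterable argument is empty
```

```bash
cat >> h.py <<'E'
def diff(f,r0,r1,c0,c1,step=1,th=12):
    a=cv2.GaussianBlur(cv2.imread('pics/%s.png'%f),(3,3),0).astype(int);b=cv2.GaussianBlur(cv2.imread('pics/side0.png'),(3,3),0).astype(int)
    g=(a-b).sum(2)/3.
    for r in range(r0,r1,step):print(r,''.join('#' if x>th else('k' if x<-th else '.') for x in g[r,c0:c1]))
E
python3 - <<'E'
from h import *
diff('fs',74,126,245,290,1,7)
p=np.array([.5092,-.3521,.2453]);Z=np.array([0,0,1.])
X3=np.r_[X,0];Y3=np.r_[Y,0];print('X10mm',proj('side',p+.021*Y3+.01*X3)-proj('side',p+.021*Y3),'Z-70',proj('side',p+.021*Y3-.07*Z)-proj('side',p+.021*Y3),'near-face tcp',proj('side',p+.021*Y3))
E
```

```text
74 ...........kkkkkkkkkkkkkkk...................
75 ...........kkkkkkkkkkkkkkk...................
76 ............kkkkkkkkkkkkkk...................
77 ............kkkkkkkkkkkkkk...................
78 ............kkkkkkkkkkkkkk...................
79 ............kkkkkkkkkkkkkk...................
80 ............kkkkkkkkkkkkk....................
81 ............kkkkkkkkkkkk.###.................
82 ............kkkkkkkkkkk.######...............
83 ............kkkkkkkkkkk#######...............
84 ............kkkkkkkkkkk#######...............
85 ............kkkkkkkkkkk#######...............
86 ............kkkkkkkkkkk.#####................
87 ............kkkkkkkkkkk.......k..............
88 ............kkkkkkkkkkkk.....kk..............
89 ............kkkkkkkkkkkk....kkk..............
90 ............kkkkkkkkkkkk.....kk..............
91 .............kkkkkkkkkkk.....................
92 ..............kkkkkkkkkk.....................
93 ..............kkkkkkkkkk.....................
94 ..............kkkkkkkkkk.....................
95 ..............kkkkkkkkkk.....................
96 .............kkkkkk
[... 884 characters left out ...]
.............kkkkkk....................
115 .............................................
116 .............................................
117 .............................................
118 .............................................
119 .............................................
120 .............................................
121 .............................................
122 .............................................
123 .............................................
124 .............................................
125 .............................................
X10mm [[-4.02240142  0.03482763]] Z-70 [[ 0.19326565 27.27396433]] near-face tcp [[264.16433283  98.42902316]]
```

Numerically, the mould leans about 5° short of vertical, its foot is about 40 mm below the TCP, and it is held near its back edge. I'll carry it over the sealer to the bat and stand it there for a clean regrasp.

Emit:
apply_moves(
  series=[-0.061,0.25,0,0,38,-0.098,0.4,0,0,38,-0.135,0.55,0,0,38,-0.135,0.55,0,0,38,-0.135,0.55,0,0,38,-0.135,0.55,0,0,38,-0.135,0.55,0,0,38,-0.135,0.55,0,0,38],
)

```text
time_s: 8.7
tcp_pos: [0.5049, -0.1863, 0.2383]
tool_rot: [179.9, -0.1, -165.9]
force: [1.0, -0.0, -1.6]
gripper_width: 0.0411
grip_force: 49.8
```

Emit:
apply_moves(
  series=[-0.135,0.55,0,0,38,-0.135,0.55,0,0,38,-0.135,0.55,0,0,38,-0.135,0.55,0,0,38,-0.135,0.55,0,0,38,-0.135,0.55,0,0,38,-0.135,0.55,0,0,38,-0.135,0.55,0,0,38],
)

```text
time_s: 9.37
tcp_pos: [0.5036, -0.0055, 0.2384]
tool_rot: [180.0, -0.1, -165.9]
force: [0.7, -0.0, -1.2]
gripper_width: 0.041
grip_force: 49.8
```

Emit:
apply_moves(
  series=[-0.135,0.55,0,0,38,-0.135,0.55,0,0,38,-0.098,0.4,0,0,38,-0.05,0.21,0.1,0,38,0,0,0.3,0,38,0,0,0.4,0,38,0,0,0.4,0,38,0,0,0.4,0,38],
)

```text
time_s: 10.03
tcp_pos: [0.5033, 0.0633, 0.174]
tool_rot: [180.0, -0.1, -165.9]
force: [0.8, -0.4, -1.1]
gripper_width: 0.0413
grip_force: 49.8
```

Emit:
apply_moves(
  series=[0,0,0.4,0,38,0,0,0.4,0,38,0,0,0.4,0,38,0,0,0.4,0,38,0,0,0.3,0,38,0,0,0.2,0,38,0,0,0,0,38,0,0,0,0,38],
)

```text
time_s: 10.7
tcp_pos: [0.5041, 0.0632, 0.0913]
tool_rot: [-180.0, -0.1, -165.9]
force: [-0.9, -0.8, -0.4]
gripper_width: 0.0412
grip_force: 49.8
```

```bash
python3 - <<'E'
from h import *
tray();p=read_state()['tcp_pos'];print(p,proj('side',p))
s=snap('side','gs');u,v=proj('side',p)[0].astype(int)
cv2.imwrite('pics/g2.png',cv2.resize(s[v-80:v+60,u-80:u+80],None,fx=4,fy=4,interpolation=cv2.INTER_CUBIC));print(u-80,v-80)
E
```

```text
t10.70 tray xyz mm [128.5 404.   91.3] yaw [-1.7998e+02 -7.0000e-02 -1.6586e+02] F [-0.9 -0.8 -0.4] w 41.2 g 49.792267084121704
[0.50406221 0.06319601 0.09126097] [[221.41034335 240.49324981]]
141 160
```

View pics/g2.png

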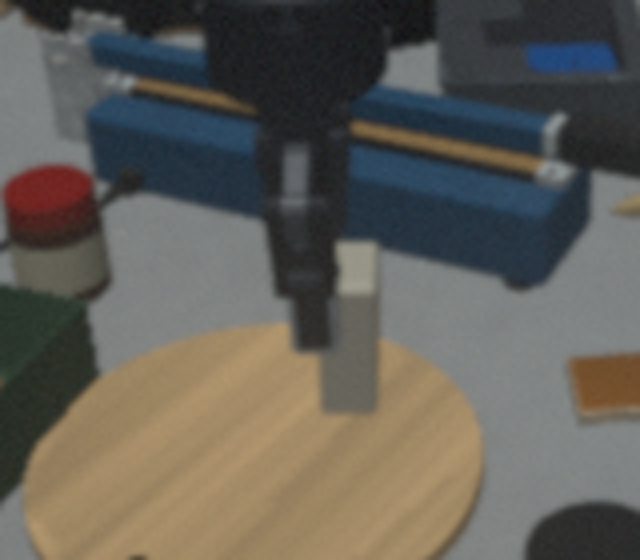

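The crop shows the mould upright above the bat: foot at crop (322–378, 412), held by the fingers along its back edge. I'll lower it slowly.

Emit:
apply_moves(
  series=[0,0,0.2,0,38,0,0,0.25,0,38,0,0,0.2,0,38,0,0,0.1,0,38,0,0,0.05,0,38,0,0,0.05,0,38,0,0,0,0,38],
)

```text
time_s: 11.33
tcp_pos: [0.5043, 0.0634, 0.0573]
tool_rot: [-180.0, -0.0, -165.9]
force: [0.3, -0.3, -1.8]
gripper_width: 0.0412
grip_force: 49.8
```

Emit:
apply_moves(
  series=[0,0,0.04,0,38,0,0,0.04,0,38,0,0,0.04,0,38,0,0,0,0,38],
  grip_force=30,
)

```text
time_s: 11.67
tcp_pos: [0.5046, 0.0635, 0.0529]
tool_rot: [180.0, 0.0, -165.9]
force: [0.3, 0.3, -1.1]
gripper_width: 0.041
grip_force: 50.0
```

Emit:
apply_moves(
  series=[0,0,0.04,0,38,0,0,0.04,0,38,0,0,0,0,38],
  grip_force=20,
)

```text
time_s: 11.92
tcp_pos: [0.5057, 0.0638, 0.0522]
tool_rot: [-180.0, 0.1, -165.8]
force: [-2.6, 0.0, 14.6]
gripper_width: 0.0406
grip_force: 51.8
```

Emit:
apply_moves(
  series=[0,0,0.04,0,38,0,0,0,0,38],
)

```text
time_s: 12.08
tcp_pos: [0.5071, 0.0642, 0.0515]
tool_rot: [-180.0, 0.3, -165.7]
force: [-1.5, 0.9, 16.7]
gripper_width: 0.041
grip_force: 52.4
```

Emit:
apply_moves(
  series=[0,0,0,0,40.5,0,0,0,0,41,0,0,0,0,41.3,0,0,0,0,41.6,0,0,0,0,42,0,0,0,0,42],
)

```text
time_s: 12.58
tcp_pos: [0.5061, 0.0639, 0.0494]
tool_rot: [180.0, 0.2, -165.8]
force: [1.2, 0.3, 2.4]
gripper_width: 0.0419
grip_force: 1.6
```

```bash
python3 - <<'E'
from h import *
tray();p=read_state()['tcp_pos'];print(p,proj('side',p));snap('side','hs')
diff('hs',195,290,195,260,3,10)
E
```

```text
t12.58 tray xyz mm [130.6 404.2  49.4] yaw [ 179.99    0.24 -165.82] F [1.2 0.3 2.4] w 41.9 g 1.6195537894964218
[0.50607154 0.06394315 0.0494274 ] [[221.72409123 258.49701687]]
195 kkkkkkkkkkkkkkkkkkkkkkkkkkkkkkkkkkkkkkkkkkkk.....................
198 kkkkkkkkkkkkkkkkkkkkkkkkkkkkkkkkkkkkkkkkkkkk.....................
201 kkkkkkkkkkkkkkkkkkkkkkkkkkkkkkkkkkkkkkkkkkk......................
204 ..kkkkkkkkkkkkkkkkkkkkkkkkkkkkkkkkkkkkkkk........................
207 .....kkkkkkkkkkkkkkkkkkkkkkkkkkkkkk..............................
210 ...........kkkkkkkkkkkkkkkkkkkkkkk...............................
213 ...........kkkkkkkkkkkkkkkkkk....k...............................
216 .........kkkkkkkkkkkkkkkkkkkkk..k................................
219 .........kkkkkkkkkkkkkkkkkkkkkkkkkk..............................
222 .........kkkkkkkkkkkkkkkkkkkkkkkkkkk.............................
225 ..........kkkkkkkkkkkkkkkkkkkkkkkkk..............................
228 ...........kkkkkkkkkkkkkkkkkkkkkkkk..............................
231 ...........kkkkkkkkkkkkkkkkkkkkkkkk..............................
234 ........
[... 617 characters left out ...]

261 .................kkkkkkkkkkkkkkkkkkkkkkkkkk......................
264 .................kkkkkkkkkkkkkkkkkkkkkkkkkk......................
267 ...................kkkkkkkkkkkkkkkkkkkkkkkk......................
270 .........................kkkkkkkkkkkkkkkkkk......................
273 .........................kkkkkkkkkkkkkkkkkk......................
276 .........................kkkkkkkkkkkkkkkkkk......................
279 ..........................kkkkkkkkkkkkkkk........................
282 .................................................................
285 .................................................................
288 .................................................................
```

Emit:
apply_moves(
  series=[0,0,0,0,44,0,0,0,0,48,0,0,0,0,54,0,0,0,0,60,0,0,-0.1,0,60,0,0,-0.2,0,60,0,0,-0.25,0,60,0,0,0,0,60],
)

```text
time_s: 13.3
tcp_pos: [0.506, 0.064, 0.0725]
tool_rot: [180.0, 0.3, -165.8]
force: [0.3, 0.7, 0.5]
gripper_width: 0.0595
grip_force: 0.0
```

```bash
python3 - <<'E'
from h import *
tray();p=read_state()['tcp_pos'];print(p,proj('side',p));snap('side','is')
diff('is',215,290,195,260,2,10)
for m in ([.49,.06],):
  B=[[m[0]+a*X[0]+b*Y[0],m[1]+a*X[1]+b*Y[1],z] for a in(-.013,.013) for b in(-.021,.021) for z in(.012,.084)]
  print(proj('side',B).round(1).tolist())
E
```

```text
t13.30 tray xyz mm [130.6 404.3  72.5] yaw [ 179.98    0.27 -165.82] F [0.3 0.7 0.5] w 59.5 g 0.0
[0.50602771 0.06395936 0.07253097] [[220.93454459 248.76070539]]
215 ..........kkkkkk..####..kkkkkk...................................
217 ..........kkkkkkkkkkkkkkkkkkkkkkk................................
219 .........kkkkkkkkkkkkkkkkkkkkkkkk................................
221 .........kkkkkkkkkkkkkkkkkkkkkkkkk...............................
223 ..........kkkkkkkkkkkkkkkkkkkkkkkk...............................
225 ..........kkkkkkkkkkkkkkkkkkkkkkkk...............................
227 ..........kkkkkkkkkkkkkkkkkkkkkkk................................
229 ...........kkkkkkkkkkkkkkkkkkkkkkk...............................
231 ...........kkkkkkkkkkkkkkkkkkkkkkk...............................
233 ...........kkkkkkkkkkkkkkkkkkkkkkk...............................
235 ...........kkkkkkkkkkkkkkkkkkkkkk................................
237 ............kkkkkkkkkkkkkkkkkkkk.................................
239 ............kkkkkkkkkkkkkkkkkkk..##....kk........................
241 ............kkkkkkkkkkk
[... 1151 characters left out ...]
...........
275 .........................kkkkkkkkkkkkkkkkk.......................
277 ..........................kkkkkkkkkkkkkkkk.......................
279 ...........................kkkkkkkkkkkkkk........................
281 .................................................................
283 .................................................................
285 .................................................................
287 .................................................................
289 .................................................................
[[238.4, 266.1], [236.8, 236.7], [238.0, 280.3], [236.3, 250.2], [225.3, 266.6], [223.0, 237.2], [224.3, 280.9], [221.8, 250.7]]
```

Emit:
apply_moves(
  series=[0.1,0,0,0,60,0.1,0,0,0,60,0.11,0,0.06,0,60,0,0,0,0,52,0,0,0,0,46,0,0,0,0,43,0,0,0,0,41,0,0,0,0,40],
  grip_force=20,
)

```text
time_s: 14.02
tcp_pos: [0.4926, 0.0605, 0.0677]
tool_rot: [-180.0, 0.0, -165.9]
force: [-0.1, 0.5, -0.0]
gripper_width: 0.0416
grip_force: 20.7
```

```bash
python3 - <<'E'
from h import *
tray();p=read_state()['tcp_pos'];print(p,proj('side',p));snap('side','js')
diff('js',225,284,195,260,2,10)
E
```

```text
t14.02 tray xyz mm [116.7 404.1  67.7] yaw [-1.8000e+02  1.0000e-02 -1.6585e+02] F [-0.1  0.5 -0. ] w 41.6 g 20.690689086914062
[0.49258992 0.06047494 0.0676922 ] [[228.56556517 250.53586283]]
225 ..................kkkkkkkkkkkkkkkkkkkkkkkk.......................
227 ...................kkkkkkkkkkkkkkkkkkkkkkk.......................
229 ...................kkkkkkkkkkkkkkkkkkkkkk........................
231 ...................kkkkkkkkkkkkkkkkkkkkkk........................
233 ....................kkkkkkkkkkkkkkkkkkkkk........................
235 ....................kkkkkkkkkkkkkkkkkkkkk........................
237 ....................kkkkkkkkkkkkkkkkkkkkk........................
239 .....................kkkkkkkkkkkkkkkkkkkk........................
241 .....................kkkkkkkkkkkkkkkkkkkk........................
243 .....................kkkkkkkkkkkkkkkkkkkk........................
245 .....................kkkkkkkkkkkkkkkkkkkkk.......................
247 .......................kkkkkkkkkkkkkkkkkkk.......................
249 .......................kkkkkkkkkkkkkkkkkkk.....................
[... 492 characters left out ...]

265 ........................kkkkkkkkkkkkkkkkkk.......................
267 ........................kkkkkkkkkkkkkkkkkkk......................
269 .........................kkkkkkkkkkkkkkkkkk......................
271 .........................kkkkkkkkkkkkkkkkkk......................
273 ..........................kkkkkkkkkkkkkkkk.......................
275 ..........................kkkkkkkkkkkkkkkk.......................
277 ..........................kkkkkkkkkkkkkkkk.......................
279 ...........................kkkkkkkkkkkkkk........................
281 .................................................................
283 .................................................................
```

Emit:
apply_moves(
  series=[-0.141,0,0,0,38,-0.141,0,0,0,38,-0.143,0,0.011,0,38,-0.143,0,0.011,0,38,-0.138,0,0.034,0,38,-0.138,0,0.034,0,38,0,0,0,0,38],
)

```text
time_s: 14.65
tcp_pos: [0.5258, 0.0687, 0.0643]
tool_rot: [-180.0, -0.0, -165.8]
force: [-2.1, -0.5, 4.3]
gripper_width: 0.0413
grip_force: 22.2
```

```bash
python3 - <<'E'
from h import *
tray();p=read_state()['tcp_pos'];print(p,proj('side',p));snap('side','ks')
diff('ks',225,290,185,260,2,10)
E
```

```text
t14.65 tray xyz mm [150.9 404.1  64.3] yaw [-1.7998e+02 -2.0000e-02 -1.6585e+02] F [-2.1 -0.5  4.3] w 41.3 g 22.212232053279877
[0.52578272 0.0687089  0.06430508] [[210.31360012 252.58155191]]
225 .......kkkkkkkkkkkkkkkkkkkkkkkkkk..........................................
227 .......kkkkkkkkkkkkkkkkkkkkkkkkkk..........................................
229 .......kkkkkkkkkkkkkkkkkkkkkkkkkk..........................................
231 .......kkkkkkkkkkkkkkkkkkkkkkkkkk..........................................
233 ........kkkkkkkkkkkkkkkkkkkkkkkkk..........................................
235 ........kkkkkkkkkkkkkkkkkkkkkkkkk..........................................
237 .........kkkkkkkkkkkkkkkkkkkkkkkkk.........................................
239 .........kkkkkkkkkkkkkkkkkkkkkkkkkk........................................
241 ..........kkkkkkkkkkkkkkkkkkkkkkkkkkkk.....................................
243 ..........kkkkkkkkkkkkkkkkkkkkkkkkkkkkk....................................
245 ..........kkkkkkkkkkkkkkkkkkkkkkkkkkkkkk...................................
247 ...........kkkkkkkkkkkk
[... 1032 characters left out ...]
...............kkkkkkkkkkkkkkkkkkkk.........................
275 ................................kkkkkkkkkkkkkkkkkk.........................
277 ..................................kkkkkkkkkkkk.............................
279 ...................................kkkkkkk.................................
281 ...........................................................................
283 ...........................................................................
285 ...........................................................................
287 ...........................................................................
289 ...........................................................................
```

Emit:
apply_moves(
  series=[-0.131,0,0.056,0,38,-0.131,0,0.056,0,38,-0.119,0,0.079,0,38,-0.119,0,0.079,0,38,-0.103,0,0.098,0,38,-0.103,0,0.098,0,38,0,0,0,0,38],
)

```text
time_s: 15.28
tcp_pos: [0.5548, 0.0762, 0.0461]
tool_rot: [-180.0, 0.2, -165.8]
force: [1.1, -0.7, 4.9]
gripper_width: 0.0417
grip_force: 24.4
```

```bash
python3 - <<'E'
from h import *
tray();p=read_state()['tcp_pos'];print(p,proj('side',p));snap('side','ls')
diff('ls',235,290,165,250,2,10)
E
```

```text
t15.28 tray xyz mm [180.9 404.3  46.1] yaw [-179.99    0.24 -165.8 ] F [ 1.1 -0.7  4.9] w 41.7 g 24.35330182313919
[0.55480621 0.07617769 0.04611483] [[195.11742388 260.83252912]]
235 .........kkkkkkkkkkkkkkkkkkkkkkkkkkkkk...............................................
237 ........kkkkkkkkkkkkkkkkkkkkkkkkkkkkkk.k.............................................
239 .........kkkkkkkkkkkkkkkkkkkkkkkkkkkkk..................kk...........................
241 ..........kkkkkkkkkkkkkkkkkkkkkkkkkkkkk.....kkk......................................
243 ..........kkkkkkkkkkkkkkkkkkkkkkkkkkkkkkkk...kk....k..k..............................
245 ...........kkkkkkkkkkkkkkkkkkkkkkkkkkkkkkkkkkkk...kkk..kk.kk...k.....................
247 ...........kkkkkkkkkkkkkkkkkkkkkkkkkkkkkkkkkkkkkk...........k........................
249 ............kkkkkkkkkkkkkkkkkkkkkkkkkkkkkkkkkkkkkkkkkk...............................
251 ............kkkkkkkkkkkkkkkkkkkkkkkkkkkkkkkkkkkkkkkkkkk.......k......................
253 .............kkkkkkkkkkkkkkkkkkkkkkkkkkkkkkkkkkkkkkkkkkkkkkkkkk......................
255 ........kkk..kkk
[... 899 characters left out ...]
...........kk................kkkkkkkkkkkkkkkkkkkk.....................
277 .......................................kk......kkkkkkkkkkkkkk........................
279 .............................................kk....kkkkkkkk........................k.
281 .........................................k.............kk............................
283 .....................................................................................
285 .............................kkk.....................................................
287 .....................................................................................
289 ......................k..............................................................
```

Emit:
apply_moves(
  series=[-0.085,0,0.115,0,38,-0.085,0,0.115,0,38,-0.064,0,0.12,0,38,-0.064,0,0.12,0,38,-0.03,0,0.05,0,38,0,0,0,0,38],
)

```text
time_s: 15.83
tcp_pos: [0.5684, 0.0797, 0.0259]
tool_rot: [180.0, 0.4, -165.8]
force: [3.6, 1.4, 5.5]
gripper_width: 0.0414
grip_force: 27.3
```

```bash
python3 - <<'E'
from h import *
tray();p=read_state()['tcp_pos'];print(p,proj('side',p));snap('side','ms')
diff('ms',245,290,165,250,2,10)
E
```

```text
t15.83 tray xyz mm [194.9 404.5  25.9] yaw [ 180.      0.39 -165.77] F [3.6 1.4 5.5] w 41.4 g 27.307595014572144
[0.56835617 0.07971788 0.02588617] [[188.80143795 269.40620003]]
245 .kkkkkkkkkkkkkkkkkkkkkkkkkkkkkkk.k...kk...kkkkkkkkkkkkkkkkkkkkkk.kkkkkk..............
247 .kkkkkkkkkkkkkkkkkkkkkkkkkkkkkkkkkkkk..kkkkkk.kk.k......kk..kkkkk....kkk......k..k...
249 ..kkkkkkkkkkkkkkkkkkkkkkkkkkkkkkkkkkkkkkkkkkkk..kkkkkk....k.k.k............kk........
251 ...kkkkkkkkkkkkkkkkkkkkkkkkkkkkkkkkkkkkkkk.kkkkkkk...k.......kk............kk....k...
253 ..kkkkkkkkkkkkkkkkkkkkkkkkkk.kkkkkkkkkkkkkkkkkkkkkkkkk...kkkkkk......kk..............
255 ...kkkkkkkkkkkkkkkkkkkkkkkkkkkkkkkkkkkkkkkkkkkkkkkkkkkkkkkkkkk....kk.................
257 ....kkkkkkkkkkkkkkkkkkkkkkkkkkkkkkkkkkkkkkkkkkkkkkkkkkkkkkkkkk.....k............k....
259 ..k..kkkkkkkkkkkkkkkkkkkkkkkkkkkkkkkkkkkkkkkkkkkkkkkkkkkk..kkkk...k...........k......
261 kk...kkkkkkkkkkkkkkkkkkkkkkkk.kkkkkkkkkkkkkkkkkkkkkkkkkkkk.kkkk............k.........
263 ......kkkkkkkkkkkkkkkkkkkkkkk...kkkkkkkkkkkkkkkkkkkkkkkkk..kkkkk.............kk......
265 .k.....kkkkkkkkkkk
[... 447 characters left out ...]
kkkkkkkkkkkkkkkkkkkkkkkkkkkkkkkkkkkkkkkkkkkkkk..k.....................
277 .kk.....k..kkkkkkkkkkkkkkkkkkkkkkkkkkkkkkkkkkkkkkkkkkkkkkkkkk....k........kk.........
279 ..kk....k...k..kkkkkkkkkkkkk......kkk...kkkkkkkkkkkkkkkkkkkk.............k.kk.....kkk
281 k..k..kkk..kkk........k..k.kk.k..kk.................kkkkkkkk...............k.........
283 ...k...............k.k...kk.....kkk....k...................kk........................
285 .................k.....k..kkkkk................................kk..kk...kk....k......
287 ................k....kk...kkk.................k.................kkkk..kk.....kk......
289 ........k...kkk.....k.k...k.........k..........k.............kk.kkkk...k.kkk........k
```

Emit:
apply_moves(
  series=[-0.02,0,0.05,0,38,-0.02,0,0.05,0,38,0,0,0.04,0,38,0,0,0,0,38],
)

```text
time_s: 16.22
tcp_pos: [0.57, 0.0802, 0.0206]
tool_rot: [180.0, 0.4, -165.8]
force: [4.3, 0.4, 5.0]
gripper_width: 0.0415
grip_force: 28.2
```

Emit:
apply_moves(
  series=[0,0,0.05,0,38,0,0,0.05,0,38,0,0,0,0,38],
)

```text
time_s: 16.47
tcp_pos: [0.5699, 0.0803, 0.0165]
tool_rot: [180.0, 0.4, -165.8]
force: [3.7, 0.8, 6.5]
gripper_width: 0.0412
grip_force: 28.8
```

Emit:
apply_moves(
  series=[0,0,0.03,0,39.5,0,0,0,0,40.5,0,0,0,0,41,0,0,0,0,41.5,0,0,0,0,42,0,0,0,0,43,0,0,0,0,46,0,0,0,0,52],
)

```text
time_s: 17.13
tcp_pos: [0.5656, 0.0787, 0.013]
tool_rot: [-180.0, -0.1, -165.9]
force: [0.3, -0.3, -0.3]
gripper_width: 0.0518
grip_force: 0.0
```

Emit:
apply_moves(
  series=[0,0,0,0,65,0,0,0,0,70,0,0,0,0,70,0,0,-0.2,0,70,0,0,-0.4,0,70,0,0,-0.6,0,70,0,0,-0.8,0,70,0,0,-0.8,0,70],
)

```text
time_s: 17.8
tcp_pos: [0.5662, 0.0789, 0.1271]
tool_rot: [-180.0, -0.1, -165.9]
force: [0.4, 0.6, 0.3]
gripper_width: 0.0704
grip_force: 0.0
```

Emit:
apply_moves(
  series=[0,0,-0.8,0,70,0,0,-0.8,0,70,0,0,-0.6,0,70,0,-0.5,0,0,70,0,-0.5,0,0,70,0,-0.5,0,0,70,0,0,0,0,70],
)

```text
time_s: 18.38
tcp_pos: [0.5816, 0.0186, 0.2147]
tool_rot: [-180.0, 0.0, -166.0]
force: [-0.1, 0.9, -0.9]
gripper_width: 0.07
grip_force: 0.0
```

```bash
python3 - <<'E'
from h import *
tray();s=snap('side','ns');t=snap('top','nt')
a=cv2.resize(s[200:340,130:310],None,fx=4,fy=4);b=cv2.resize(t[110:290,150:330],(560,560))
cv2.imwrite('pics/n2.png',cv2.resize(np.hstack([cv2.resize(a,(720,560)),b]),(800,350)))
E
```

```text
t18.38 tray xyz mm [193.  341.9 214.7] yaw [-1.7998e+02  4.0000e-02 -1.6602e+02] F [-0.1  0.9 -0.9] w 70.0 g 0.0
```

View pics/n2.png

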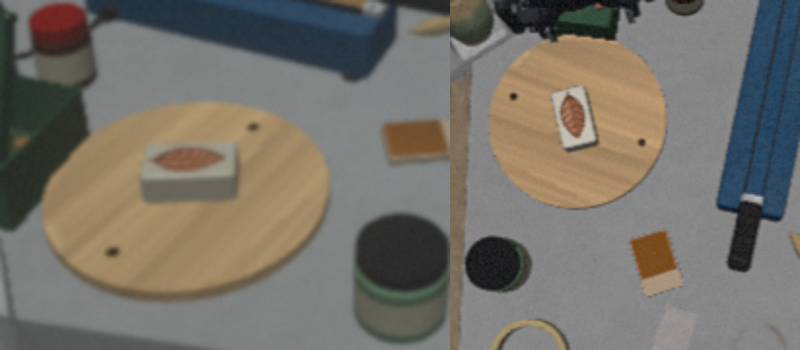

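The mould lies flat with its carved leaf up, near the middle of the bat: (190,172) in the left panel and (573,118) in the right. The jar, tile and brush are undisturbed, so I'm handing it in.

```bash
python3 -c "
from workcell import order
print(order.finish_job())"
```

```text
the job is handed in; nothing more can be done
None
```

The job is handed in: the mould was tilted out from under the lip, turned over and laid carved side up, flat near the middle of the bat; the last pictures show the jar, tile and brush undisturbed, but the hand-in call gave no verdict.

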